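Lift the pill case out with the spatula and clamp it in the holder

ROBOT

A 7-joint arm with a two-finger parallel gripper is mounted at the origin on the work surface. World frame = base frame: x ahead of the robot, y to its left, z up, the work surface at z = 0. Lengths are in m, angles in rad, forces in N, time in s.
With the tool pointing down it reaches from about 0.425 to 0.95 m from the base axis. Payload 4.7 kg.
Tool frame: the origin (TCP) lies at the very end of the fingers, on their centre line; the grasp point (between the pads) lies 19 mm behind it; z points along the fingers, y is the direction in which the jaws open and shut (so a half turn about z gives the same grasp; the last joint's range is limited). The gripper opens to 87 mm and grips with 3 to 60 N. Pads are 19 mm wide; open, the fingers measure 117 mm over their backs; the gripper's body (75 mm by 190 mm) begins 51 mm behind the grasp point.
Start: joints at [-1.2, 0.469, -0.049, 1.532, 0.024, 1.141, -0.082], TCP at [0.263, 0.622, 0.223] pointing down, gripper open.
Joint ranges: [-2.59, 2.59], [-0.33, 1.99], [-1.39, 1.29], [0.1, 2.45], [-1.04, 4.18], [0.21, 1.99], [-2.66, 2.66]. Speed limits (rad/s): [2.57, 2.57, 3.14, 3.14, 3.14, 3.14, 3.14].

INTERFACE

Orientations are given as a 3x3 rotation matrix whose columns are the frame's x, y, z axes.
In Python, from bench import ctrl, eyes, spotter gives the robot as it stands. The module is installed in compiled form; this text tells all that it offers.
- The arm moves only by the tool apply_moves, never from a script. Its argument "increments" is a list that holds one entry, the list of rows, each a list of 7 numbers: the shift along the world's x, y, z in mm, then the turn, a rotation vector about the world's x, y, z in rad, then the closure, from -1 (fully open) to 1 (shut). In form: [[[x, y, z, ax, ay, az, gripper], ...]]. A call has 1 to 5 rows; each row shifts and turns the pose as measured when the row begins; what a row does not reach is not made up. A row lasts 1/12 s, in which the tool goes at most 41.7 mm and 7.16 degrees, less where a joint would pass 70% of its speed; a pose out of reach is approached as far as the arm can. A call with a gripper value outside its range is refused whole. The fingers move at their own pace and stop on an object; the grip force is fixed at half the most. Time passes only in rows, so rows that do not move let the fingers close. It gives the time, the measured TCP pose, the force and the opening at its end, in the units of the state.
- ctrl.read_state(): the state, without advancing time (a new reading comes with each control period).
- eyes.read_camera(name): name is "side" or "top" or "wrist"; returns (picture, depth): 420x560x3 uint8, red, green, blue; 420x560 float32, m along the optical axis (not along the pixel's ray), 0 where there is no reading.
- eyes.camera_info(name): a dict with "mtx" (3x3 intrinsics, pixels), "k1" (the pictures are not rectified: a ray, as slopes to the right and down, at radius r is drawn at 1 + k1 r^2 times it, then the intrinsics apply), "world_from_camera" (4x4, takes a point from camera to world coordinates); the wrist camera has in their place "mount" (4x4, takes a point from camera to tool coordinates, whose origin is the TCP and whose axes are the flange's). Camera axes: x right, y down, z forward; pixel columns grow to the right and rows downward; lengths in m; the calibration is good to about 2 mm. A picture is of the moment at which its call begins: read the wrist's pose just before it. camera_info takes no time and is no camera call.
- ctrl.job_done(): hands the job in, once; it reports no verdict.
Trained networks look in the newest picture that a camera, given by its name, has taken for a name from the list of things; names that differ only in an ending like _2 or _b are one class to them, and where a whole thing is asked for, a point or a joint stands for the part that bears it (a point fixed in the world has none). Each returns a list of dicts, best first, with "conf" (0 to 1); they miss things now and then, are a little off and sometimes report something else, mostly with a low value. They report only what shows in the picture. A call takes as long as a camera call. They do not tell look-alikes from the thing itself.
- spotter.recognise(camera, name): "rect" ([left, top, right, bottom] in pixels, round what is visible of it).
- spotter.tip_of(camera, name): "pixel" ([column, row] in pixels: a listed point, or the origin of a listed thing).
The state is a dict: "clock": time; "qpos": joint angles; "joint_vel": joint speeds; "joint_efforts": joint torques, N m; "ee_pos": TCP position; "tool_rot": TCP orientation; "wrist_force": force on the tool from outside, world axes, zero at the start; "torque": the same for the moment, N m; "opening": finger opening in m.
Only numpy, scipy, OpenCV 4.12 (cv2) and the standard library are available. Lean on these libraries where they do the work, as an engineer would, in place of code of your own. Each camera call takes 0.05 s, during which the arm holds its last target. There are 200 camera calls.

TASK

Slide the spatula under the blue pill case in the white rack, lift the case out on the blade without touching it with the fingers, lay the spatula back on the green mat with the case still on it, and let go. Then take the case by its sides, lift it off the blade, and push it lengthwise under the red weighted arm of the holder, nearly up to the stop or against it, so that it lies flat on the holder's base with the arm resting on it. Leave the spatula lying on the mat, do not let the case tip over, and do not disturb the other things.

Things in the scene. Friction and masses are not known exactly. Their poses are not given: they have to be found in the camera images.
- spatula_grip (a point): Centre of the black level handle (75 x 18 wide x 18 high mm) of the cranked steel spatula, 190 mm long. x points to the blade tip, y across, z up. It lies 45 mm above the blade's underside. The blade (95 x 38 x 4 mm) begins 55 mm ahead of this point and its tip is 150 mm ahead. It starts on the mat.
- spatula_blade (a point): Middle of the upper face of the spatula's blade: 102.5 mm ahead of the handle's centre along x, 4 mm above the blade's underside. Same axes as the handle's point.
- spatula: The whole spatula, about 0.13 kg; origin at the root of the blade, on its underside. x to the tip, z up. The neck slopes from 3 mm ahead of the root up to the handle's front end. A heel, 30 to 40 mm behind the handle's centre, reaches down to the level of the blade's underside, so the spatula stands level by itself, loaded or not.
- case_mid (a point): Centre of the flat pill case, a blue body with seven yellow and white lid strips across its top, 120 mm long (x), 66 mm wide (y), 14 mm thick (z), about 0.12 kg; this point lies 7 mm above its underside. It starts in the rack, its length along the rack's.
- case: The pill case itself; origin at the centre of its underside.
- rack: White fixed rack holding the case. Origin on the plank under its middle; open front at -x, end plate 65 mm out at +x. Ledges 130 mm long, tops at 24 mm, carry the case's long edges; between them a channel 52 mm wide is empty from plank to case and open in front. Side walls (72 mm apart inside, 88 outside) rise to 38 mm, level with the case's top: no room for fingers beside the case.
- mat: Green fixed mat, 240 mm (x) by 130 mm (y), 3 mm thick. Origin at its centre on the plank. x is its long side, pointing away from the robot.
- holder: Fixed holder; origin on the plank; the case is pushed in towards +x, length along x. Aluminium base 46 mm wide (narrower than the case), x = -75 to +110 mm, flat top 24 mm above the plank; foot plate below 85 mm wide, 5 mm high. Stop face at x = +68 mm, 18 mm high above the base (case centre at x = +8 mm when touching). Two hinge posts at x = 94 to 110 mm, 65 mm high.
- clamp_arm (a joint): Angle of the holder's red weighted arm, rad: 0 down, grows as it swings up; falls by its weight (about 1 N at the pad). Hinge at holder x = 100 mm, 55 mm above the plank; arm reaches to -x. Black pad at x = 37 mm, 7 mm above the base when down; a lip slopes up from it to x = 2 mm, 24 mm above the base: both slippery: a case slid along the base lifts the arm with a few N. About 0.11 on the case.
- mug: White ceramic mug, 80 mm across, 95 mm tall, standing on the plank. Origin: centre of its underside. Leave alone.
- thermometer: Grey pistol-shaped infrared thermometer lying on its side, 150 x 135 x 36 mm. Origin under the middle of its barrel. Leave alone.
- pill_tube: Purple pill tube with a white lid, 46 mm across, 95 mm tall, upright. Origin: centre of its underside. Leave alone.
- depressor: Stainless steel tongue depressor, 150 x 20 x 4 mm, lying flat; x along it. Origin: centre of its underside. Leave alone.
- bottle: Amber medicine bottle, 56 mm across, 130 mm tall, upright. Origin: centre of its underside. Leave alone.
There are look-alikes about, which are no part of the job. Of the things that look like the case, the largest one is meant.

How it is judged:
By the outcome, as a careful person would: the job done as asked, in the order asked, and still so for the second after the job is handed in, with the robot touching nothing.
It also fails if it takes over 56 s, if anything falls off the work surface, if the arm or the gripper's body presses on something with over 40 N, if the wrist force passes 120 N, or if a joint passes its speed limit or range.

## Working session

There is one attempt and no reset: what is moved stays moved. The work goes in short steps, Python scripts to look and compute and a tool call to move; the robot and the scene stay as the last step left them, time stands still between calls to the robot, and variables do not carry over. Pictures are saved under pics/ and viewed, on a budget of 10 in all, crops included, one or two more only if the job needs it, and the job is handed in when it is done.

Besides the shell and the picture viewer there is one more tool, called after "Call:" as name([rows], argument=value, ...), one row to a line, values as JSON. apply_moves: Moves the arm, as the interface text tells. Its arguments: {"type":"object","properties":{"increments":{"type":"array","items":{"type":"array","items":{"type":"array","items":{"type":"number"}}}}},"required":["increments"]}

```bash
mkdir -p pics
cat > h.py <<'E'
import numpy as np, cv2
from bench import ctrl, eyes, spotter
def snap(cam):
    s=ctrl.read_state(); p,d=eyes.read_camera(cam); i=eyes.camera_info(cam)
    if 'mount' in i:
        T=np.eye(4);T[:3,:3]=s['tool_rot'];T[:3,3]=s['ee_pos'];W=T@np.array(i['mount'])
    else: W=np.array(i['world_from_camera'])
    return p,d,np.array(i['mtx']),i['k1'],W
def slopes(px,K,k1):
    px=np.asarray(px,float).reshape(-1,2)
    u=np.c_[(px[:,0]-K[0,2])/K[0,0],(px[:,1]-K[1,2])/K[1,1]]; x=u.copy()
    for _ in range(20): x=u/(1+k1*(x**2).sum(1,keepdims=True))
    return x
def at_z(px,S,z):
    _,_,K,k1,W=S; r=np.c_[slopes(px,K,k1),np.ones(len(np.asarray(px).reshape(-1,2)))]@W[:3,:3].T
    return W[:3,3]+r*((z-W[2,3])/r[:,2])[:,None]
def cloud(S):
    p,d,K,k1,W=S; h,w=d.shape; v,u=np.mgrid[:h,:w]
    s=slopes(np.c_[u.ravel(),v.ravel()],K,k1); D=d.ravel()[:,None]
    X=np.c_[s,np.ones(len(s))]*D@W[:3,:3].T+W[:3,3]; X[D[:,0]==0]=np.nan
    return X.reshape(h,w,3)
def proj(X,S):
    _,_,K,k1,W=S; c=(np.asarray(X).reshape(-1,3)-W[:3,3])@W[:3,:3]; s=c[:,:2]/c[:,2:]
    s=s*(1+k1*(s**2).sum(1,keepdims=True)); return np.c_[s[:,0]*K[0,0]+K[0,2],s[:,1]*K[1,1]+K[1,2]]
def save(n,p): cv2.imwrite('pics/'+n,cv2.cvtColor(p,cv2.COLOR_RGB2BGR))
E
python3 - <<'E'
from h import *
np.set_printoptions(precision=3,suppress=True)
s=ctrl.read_state();print(s)
for c in ['top','side']:
    S=snap(c);save(c+'0.png',S[0]);X=cloud(S);print(c,S[4])
    np.savez(c+'0.npz',p=S[0],d=S[1],K=S[2],k1=S[3],W=S[4])
    for n in ['spatula_grip','spatula_blade','case_mid','rack','mat','holder']:
        for r in spotter.tip_of(c,n)[:3]:
            u=np.array(r['pixel']);a,b=np.clip(u.round().astype(int),0,[559,419]);print(n,u,round(r['conf'],2),X[b,a])
print(ctrl.read_state()['clock'])
E
```

```text
{'clock': 0.0, 'qpos': array([-1.2  ,  0.469, -0.049,  1.534,  0.024,  1.141, -0.082]), 'joint_vel': array([ 0.001,  0.   , -0.001,  0.001,  0.   ,  0.001, -0.   ]), 'joint_efforts': array([ -0.   , -50.796,  -0.081, -23.616,  -0.061,   0.038,   0.   ]), 'ee_pos': array([0.262, 0.621, 0.221]), 'tool_rot': array([[-0.921,  0.389, -0.001],
       [ 0.389,  0.921, -0.002],
       [-0.   , -0.002, -1.   ]]), 'wrist_force': array([-0.019, -0.595,  0.193]), 'torque': array([ 0.032, -0.013,  0.018]), 'opening': 0.08704740680865451}
top [[ 0.012 -0.995  0.094  0.474]
 [-1.    -0.014 -0.018  0.017]
 [ 0.019 -0.094 -0.995  1.246]
 [ 0.     0.     0.     1.   ]]
spatula_grip [268.4 272.6] 0.98 [0.435 0.028 0.059]
spatula_blade [263.1 231.5] 0.9 [0.54  0.043 0.005]
spatula_blade [209.4 191.3] 0.7 [0.643 0.184 0.037]
case_mid [204.3 135. ] 0.95 [0.798 0.206 0.01 ]
case_mid [160.4 263.7] 0.82 [0.452 0.31  0.014]
case_mid [209.2 192.1] 0.6 [0.64  0.183 0.042]
rack [207.7 192. ] 0.88 [0.64  0.186 0.038]
rack [117.7 201.1] 0.7 [0.614 0.421 0.036]
mat [268.5 253.1] 0.68 [0.485 0.029 0.024]
holder [359.2 206.5] 0.97 [ 0.611 -0.208  0.024]
side [[ 0.957 -0.199  0.212  0.312]
 [-0.291 -0.632  0.719 -0.919]
 [-0.009 -0.749 -0.662  0.921]
 [ 0.     0.     0.     1.   ]]
spatula_grip [232.5 217.9] 0.79 [0.452 0.025 0.049]
spatula_grip [251.4 152.2] 0.67 [0.607 0.399 0.019]
spatula_blade [260.7 219.8] 0.58 [0.544 0.032 0.009]
spatula_blade [278.2 358.7] 0.48 [ 0.456 -0.438  0.004]
case_mid [216.4 173.6] 0.79 [0.453 0.308 0.014]
case_mid [275.  179.5] 0.7 [0.636 0.179 0.039]
case_mid [314.4 173.3] 0.62 [0.792 0.21  0.012]
rack [276.8 181.1] 0.59 [0.641 0.173 0.038]
mat [245.6 227.4] 0.56 [0.492 0.019 0.005]
holder [310.5 276.9] 0.61 [ 0.608 -0.241  0.022]
0.7
```

Run:
```python
from h import *
a=cv2.imread('pics/top0.png')
cv2.imwrite('pics/v1.png',cv2.resize(a[90:340,80:430],None,fx=2.28,fy=2.28,interpolation=cv2.INTER_CUBIC))
```

```text
(no output)
```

View pics/v1.png

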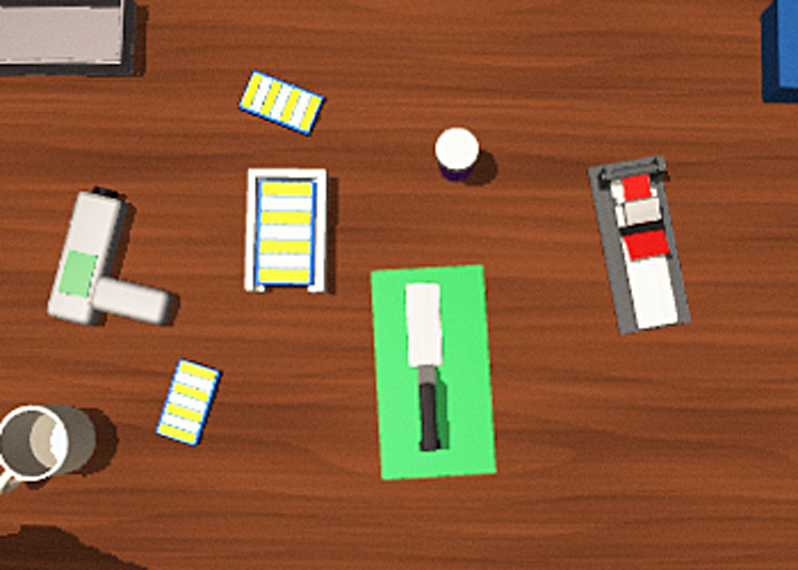

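The target is the case in the rack, at full-image (206,192). The look-alikes are the two smaller ones lying on the plank at (204,135) and (160,264). The rack's open front faces the robot. The spatula is on the mat at about (267,250), and the holder is at about (363,198).

Run:
```python
from h import *
np.set_printoptions(precision=4,suppress=True)
for c in ['top','side']:
    f=np.load(c+'0.npz');S=(f['p'],f['d'],f['K'],float(f['k1']),f['W']);X=cloud(S);p=S[0].astype(int)
    z=X[...,2];hsv=cv2.cvtColor(S[0],cv2.COLOR_RGB2HSV)
    def box(m,a,b):return m&(X[...,0]>a[0])&(X[...,0]<a[1])&(X[...,1]>b[0])&(X[...,1]<b[1])
    def rep(n,m):
        P=X[m]
        if len(P)<8: print(n,len(P));return
        (cx,cy),(w,h),an=cv2.minAreaRect((P[:,:2]*1000).astype(np.float32))
        e=np.linalg.svd(P[:,:2]-P[:,:2].mean(0),full_matrices=False)[2][0];e*=np.sign(e[0])
        print(c,n,len(P),'rect',np.round([cx,cy,w,h,an],1),'mean',P.mean(0),'pca deg',np.degrees(np.arctan2(e[1],e[0])),'z',np.percentile(z[m],[5,50,95]))
    V=hsv[...,2];Sa=hsv[...,1];H=hsv[...,0]
    on=(z>-.05)
    rep('handle',box((z>.04)&(z<.075),(.36,.51),(-.02,.08)))
    rep('blade',box((z<.02)&(Sa<60)&(V>130),(.48,.64),(-.02,.09)))
    rep('mat',box((H>45)&(H<80)&(Sa>120),(.3,.7),(-.15,.15)))
    rep('rackcase',box((z>.025)&(z<.05),(.52,.74),(.1,.27)))
    rep('case',box((z>.02)&(z<.05)&(Sa>90)&(((H>18)&(H<35))|((H>95)&(H<125))),(.52,.74),(.1,.27)))
    rep('holderbase',box((Sa<60)&(V>150)&(z>.015)&(z<.03),(.45,.78),(-.32,-.12)))
    rep('holder all>.012',box((z>.014),(.45,.78),(-.32,-.12)))
    rep('holder foot',box((z>.0)&(Sa<60),(.45,.78),(-.32,-.12)))
    rep('red',box((Sa>150)&((H<6)|(H>174))&(z>.03),(.45,.8),(-.34,-.1)))
    m=box(z>.03,(.45,.8),(-.34,-.1))
    for x0 in np.arange(.54,.76,.01):
        q=m&(X[...,0]>x0)&(X[...,0]<x0+.01)
        if q.any() and c=='top': print(round(x0,2),q.sum(),X[q][:,1].mean(),z[q].max(),np.median(z[q]))
```

```text
top handle 224 rect [437.2  29.3  75.3  22.8   0.9] mean [0.4363 0.0306 0.0558] pca deg 3.884790106215758 z [0.0448 0.0566 0.0604]
top blade 555 rect [534.1  36.1 109.3  39.    3.8] mean [0.5389 0.0363 0.0069] pca deg 3.3023150935602774 z [0.0022 0.0068 0.0115]
top mat 3708 rect [486.8  25.4 241.5 131.3   4.2] mean [0.4806 0.0235 0.0034] pca deg 3.4837572221316124 z [-0.0011  0.003   0.0072]
top rackcase 1737 rect [644.3 194.  138.9  89.4   0.5] mean [0.6441 0.1938 0.0375] pca deg 1.5013319051181826 z [0.0309 0.038  0.042 ]
top case 618 rect [641.6 195.4  78.6 123.2  84.5] mean [0.6403 0.1948 0.038 ] pca deg 0.6264978498551432 z [0.0332 0.0382 0.0423]
top holderbase 592 rect [ 626.8 -215.3  173.    46.8   10.9] mean [ 0.5919 -0.2199  0.0242] pca deg 18.40484515104117 z [0.0203 0.0241 0.0281]
top holder all>.012 1424 rect [ 631.9 -212.4  185.2   70.    10.2] mean [ 0.6369 -0.2113  0.0385] pca deg 12.327620245899324 z [0.0205 0.0387 0.0627]
top holder foot 1895 rect [ 638.  -214.1  198.2   85.8   11. ] mean [ 0.6298 -0.2102  0.0219] pca deg 13.513879763405486 z [0.0025 0.0208 0.0621]
t
[... 1635 characters left out ...]
 211 rect [645.8 194.4  65.1 120.6  89.9] mean [0.6432 0.1919 0.0386] pca deg -1.0334570592190786 z [0.0352 0.0385 0.0416]
side holderbase 382 rect [ 637.3 -214.7  185.6   48.8   11.8] mean [ 0.5889 -0.2245  0.0238] pca deg 10.99503632920468 z [0.0209 0.0239 0.0266]
side holder all>.012 1318 rect [ 638.1 -216.7  187.4   72.3   11.2] mean [ 0.6473 -0.2197  0.0358] pca deg 7.944641528954275 z [0.0179 0.0265 0.0613]
side holder foot 1469 rect [ 641.1 -214.   198.2   87.6   11.3] mean [ 0.631  -0.2295  0.0218] pca deg 6.571135542926612 z [0.003  0.0218 0.0604]
side red 202 rect [ 670.5 -205.5  102.1   45.9   15.7] mean [ 0.6642 -0.2097  0.0467] pca deg 12.870261533217358 z [0.0373 0.047  0.0553]
```

Call:
apply_moves([
  [[13, -39, 0, 0, 0, 0.032, -1], [13, -39, 0, 0, 0, 0.032, -1], [13, -39, 0, 0, 0, 0.032, -1], [13, -39, 0, 0, 0, 0.032, -1], [13, -39, 0, 0, 0, 0.032, -1]],
])

```text
clock: 1.12
ee_pos: [0.3211, 0.4304, 0.2207]
tool_rot: [[-0.977, 0.214, -0.004], [0.214, 0.977, 0.006], [0.005, 0.005, -1.0]]
wrist_force: [0.8, -0.1, 1.0]
opening: 0.0875
```

Call:
apply_moves([
  [[13, -39, 0, 0, 0, 0.032, -1], [13, -39, 0, 0, 0, 0.032, -1], [13, -39, 0, 0, 0, 0.032, -1], [13, -39, 0, 0, 0, 0.032, -1], [13, -39, 0, 0, 0, 0.032, -1]],
])

```text
clock: 1.53
ee_pos: [0.3855, 0.2321, 0.2221]
tool_rot: [[-0.999, 0.045, -0.003], [0.045, 0.999, 0.008], [0.003, 0.008, -1.0]]
wrist_force: [1.2, 0.3, 0.4]
opening: 0.0871
```

Call:
apply_moves([
  [[13, -39, 0, 0, 0, 0.032, -1], [13, -39, 0, 0, 0, 0.032, -1], [13, -39, 0, 0, 0, 0.032, -1], [13, -39, 0, 0, 0, 0.032, -1], [13, -39, 0, 0, 0, 0.032, -1]],
])

```text
clock: 1.95
ee_pos: [0.4498, 0.0338, 0.2246]
tool_rot: [[-0.992, -0.123, 0.002], [-0.123, 0.992, 0.011], [-0.003, 0.011, -1.0]]
wrist_force: [0.7, 1.1, -0.3]
opening: 0.0868
```

```bash
cat >> h.py <<'E'
def rect(n,P):
    P=P[~np.isnan(P).any(1)]
    (cx,cy),(w,h),an=cv2.minAreaRect((P[:,:2]*1000).astype(np.float32))
    e=np.linalg.svd(P[:,:2]-P[:,:2].mean(0),full_matrices=False)[2][0];e*=np.sign(e[0])
    print(n,len(P),np.round([cx,cy,w,h,an],1),'mean',P.mean(0).round(4),'pca',np.degrees(np.arctan2(e[1],e[0])).round(2),'z',np.percentile(P[:,2],[5,50,95]).round(4))
E
python3 - <<'E'
from h import *
S=snap('wrist');save('v2.png',S[0]);X=cloud(S);z=X[...,2];hsv=cv2.cvtColor(S[0],cv2.COLOR_RGB2HSV)
print(ctrl.read_state()['ee_pos'],S[4].round(3))
B=lambda a,b:(X[...,0]>a[0])&(X[...,0]<a[1])&(X[...,1]>b[0])&(X[...,1]<b[1])
rect('handle',X[(z>.05)&(z<.065)&(hsv[...,2]<90)&B((.37,.52),(-.02,.08))])
rect('blade',X[(z<.011)&(z>.003)&(hsv[...,1]<60)&(hsv[...,2]>120)&B((.48,.62),(-.02,.09))])
E
```

```text
[0.45221914 0.02483136 0.22500007] [[-0.123  0.953  0.276  0.374]
 [ 0.992  0.115  0.046  0.023]
 [ 0.012  0.28  -0.96   0.386]
 [ 0.     0.     0.     1.   ]]
handle 946 [436.6  30.2  73.6  17.7   4.5] mean [0.4347 0.0295 0.0561] pca 3.81 z [0.0548 0.0562 0.0575]
blade 1592 [536.8  37.   85.4  39.    4. ] mean [0.5359 0.0365 0.0064] pca 3.67 z [0.0051 0.0064 0.0077]
```

View pics/v2.png

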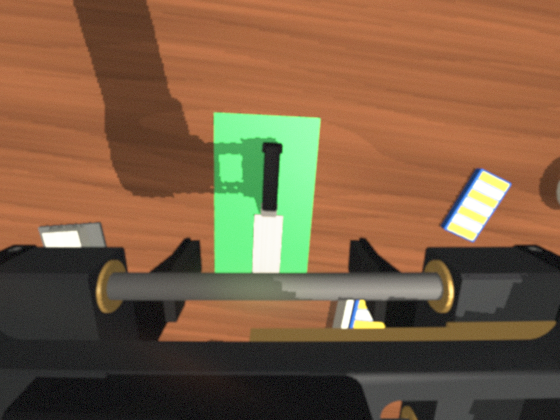

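Call:
apply_moves([
  [[3, 3, -35, -0.006, 0, -0.027, -1], [3, 3, -35, -0.006, 0, -0.027, -1], [0, 0, -35, 0, 0, 0, -1], [0, 0, -30, 0, 0, 0, -1], [0, 0, 0, 0, 0, 0, -1]],
])

```text
clock: 2.42
ee_pos: [0.4638, 0.0253, 0.0906]
tool_rot: [[-0.999, -0.041, 0.021], [-0.041, 0.999, -0.005], [-0.021, -0.006, -1.0]]
wrist_force: [-0.4, -0.1, 0.1]
opening: 0.0871
```

Call:
apply_moves([
  [[-5, 6, -20, 0.005, 0.02, 0.03, -1], [0, 0, 0, 0, 0, 0, -1], [0, 0, 0, 0, 0, 0, -1]],
])

```text
clock: 2.67
ee_pos: [0.4599, 0.0318, 0.072]
tool_rot: [[-0.997, -0.071, 0.001], [-0.071, 0.997, 0.0], [-0.001, 0.0, -1.0]]
wrist_force: [0.1, -0.7, 0.0]
opening: 0.0871
```

Call:
apply_moves([
  [[-1, 0, -22, 0, 0, 0, -1], [0, 0, -20, 0, 0, 0, -1], [0, 0, 0, 0, 0, 0, -1], [0, 0, 0, 0, 0, 0, -1]],
])

```text
clock: 3.0
ee_pos: [0.466, 0.033, 0.0373]
tool_rot: [[-0.997, -0.069, 0.017], [-0.069, 0.998, 0.004], [-0.017, 0.002, -1.0]]
wrist_force: [-0.7, -0.6, 0.3]
opening: 0.0868
```

Call:
apply_moves([
  [[-6, -1, -7, -0.003, 0.016, 0, -1], [0, 0, 0, 0, 0, 0, -1], [0, 0, -1, 0, 0, 0, -1], [0, 0, 0, 0, 0, 0, -1]],
])

```text
clock: 3.33
ee_pos: [0.4632, 0.0324, 0.034]
tool_rot: [[-0.998, -0.068, 0.009], [-0.068, 0.998, 0.002], [-0.009, 0.002, -1.0]]
wrist_force: [-1.0, -0.2, 0.8]
opening: 0.0867
```

Call:
apply_moves([
  [[0, 0, 0, 0, 0, 0, 1], [0, 0, 0, 0, 0, 0, 1], [0, 0, 0, 0, 0, 0, 1], [0, 0, 0, 0, 0, 0, 1], [0, 0, 0, 0, 0, 0, 1]],
])

```text
clock: 3.75
ee_pos: [0.4641, 0.0325, 0.0353]
tool_rot: [[-0.998, -0.068, 0.011], [-0.068, 0.998, 0.003], [-0.012, 0.002, -1.0]]
wrist_force: [0.4, 0.0, 0.3]
opening: 0.0616
```

Call:
apply_moves([
  [[-3, -1, -6, -0.002, 0.012, 0, 1], [0, 0, -1, 0, 0, 0, 1], [0, 0, 0, 0, 0, 0, 1], [0, 0, 0, 0, 0, 0, 1], [0, 0, 0, 0, 0, 0, 1]],
])

```text
clock: 4.17
ee_pos: [0.4604, 0.0313, 0.027]
tool_rot: [[-0.998, -0.068, -0.003], [-0.068, 0.998, 0.0], [0.003, 0.0, -1.0]]
wrist_force: [0.2, 0.1, 0.4]
opening: 0.0284
```

Call:
apply_moves([
  [[0, 0, 0, 0, 0, 0, 1], [0, 0, 0, 0, 0, 0, 1], [0, 0, 0, 0, 0, 0, 1], [0, 0, 0, 0, 0, 0, 1], [0, 0, 0, 0, 0, 0, 1]],
])

```text
clock: 4.58
ee_pos: [0.4604, 0.0312, 0.027]
tool_rot: [[-0.998, -0.068, -0.003], [-0.068, 0.998, 0.0], [0.003, 0.0, -1.0]]
wrist_force: [0.4, -0.3, -1.2]
opening: 0.0177
```

Call:
apply_moves([
  [[0, 0, 10, 0, 0, 0, 1], [0, 0, 20, 0, 0, 0, 1], [-4, 10, 15, 0, 0, -0.015, 1], [-6, 20, 5, 0, 0, -0.015, 1], [-6, 20, 0, 0, 0, -0.015, 1]],
])

```text
clock: 5.0
ee_pos: [0.4438, 0.0776, 0.0806]
tool_rot: [[-1.0, -0.011, -0.005], [-0.011, 1.0, -0.002], [0.005, -0.001, -1.0]]
wrist_force: [0.3, 0.0, -1.6]
opening: 0.0175
```

Call:
apply_moves([
  [[-6, 25, 0, 0, 0, -0.015, 1], [-6, 25, 0, 0, 0, 0, 1], [-6, 20, 0, 0, 0, 0, 1], [-4, 15, 0, 0, 0, 0, 1], [0, 10, 0, 0, 0, 0, 1]],
])

```text
clock: 5.42
ee_pos: [0.4199, 0.1782, 0.0853]
tool_rot: [[-1.0, 0.005, -0.001], [0.005, 1.0, 0.001], [0.001, 0.001, -1.0]]
wrist_force: [0.6, 0.0, -1.3]
opening: 0.0179
```

Call:
apply_moves([
  [[0, 0, 0, 0, 0, 0, 1], [0, 0, 0, 0, 0, 0, 1]],
])

```text
clock: 5.58
ee_pos: [0.42, 0.1806, 0.0863]
tool_rot: [[-1.0, 0.0, 0.0], [0.0, 1.0, 0.003], [-0.0, 0.003, -1.0]]
wrist_force: [0.1, 0.0, -1.2]
opening: 0.0178
```

Call:
apply_moves([
  [[0, 13, -15, 0, 0, 0.008, 1], [0, 0, -15, 0, 0, 0, 1], [0, 0, 0, 0, 0, 0, 1], [0, 0, 0, 0, 0, 0, 1]],
])

```text
clock: 5.92
ee_pos: [0.4226, 0.1898, 0.0569]
tool_rot: [[-1.0, -0.001, 0.003], [-0.001, 1.0, 0.002], [-0.003, 0.002, -1.0]]
wrist_force: [0.5, -0.6, -0.9]
opening: 0.0176
```

```bash
cat > look.py <<'E'
from h import *
s=ctrl.read_state();print(s['ee_pos'],s['tool_rot'][:,1])
C=[]
for c in ['top','side','wrist']:
    S=snap(c);X=cloud(S);z=X[...,2];hsv=cv2.cvtColor(S[0],cv2.COLOR_RGB2HSV);Sa=hsv[...,1];V=hsv[...,2]
    C.append(S[0])
    B=lambda a,b:(X[...,0]>a[0])&(X[...,0]<a[1])&(X[...,1]>b[0])&(X[...,1]<b[1])
    for n,m in [('blade',(z<.05)&(z>.012)&(Sa<70)&(V>90)&B((.45,.575),(.16,.23))),('rack',(z>.031)&(z<.044)&B((.57,.73),(.13,.26))),
        ('case',(z>.031)&(z<.045)&B((.575,.71),(.15,.24))&(Sa>90))]:
        if m.sum()>20: rect(c+' '+n,X[m])
save('v3.png',np.hstack([cv2.resize(C[0][140:290,130:290],(400,375)),cv2.resize(C[1][120:270,190:350],(400,375))]))
print(ctrl.read_state()['ee_pos'])
E
python3 look.py
```

```text
[0.42261717 0.18982928 0.05693952] [-0.00114796  0.99999742  0.00196192]
top blade 532 [503.3 188.6  38.6  92.9  89.4] mean [0.5034 0.1892 0.0375] pca -1.21 z [0.0337 0.0374 0.0413]
top rack 1643 [644.8 194.4 139.3  89.3   0.8] mean [0.644  0.194  0.0379] pca 1.88 z [0.0337 0.038  0.0418]
top case 614 [640.8 194.6  66.3 120.8  89.9] mean [0.6387 0.1939 0.0379] pca 1.36 z [0.0339 0.038  0.0418]
side blade 200 [503.3 189.9  43.4 100.8  87.3] mean [0.5051 0.1882 0.0375] pca 0.88 z [0.0343 0.0372 0.041 ]
side rack 665 [649.7 194.2  95.3 139.1  89.8] mean [0.6491 0.1898 0.0379] pca -0.4 z [0.0329 0.0382 0.0417]
side case 210 [6.452e+02 1.936e+02 1.195e+02 6.820e+01 1.000e-01] mean [0.643  0.1917 0.0387] pca -1.4 z [0.0353 0.0388 0.0421]
wrist blade 991 [4.776e+02 1.899e+02 2.240e+01 3.790e+01 2.000e-01] mean [0.4791 0.1899 0.037 ] pca -89.57 z [0.0361 0.037  0.0379]
[0.42275674 0.19008107 0.05742412]
```

View pics/v3.png

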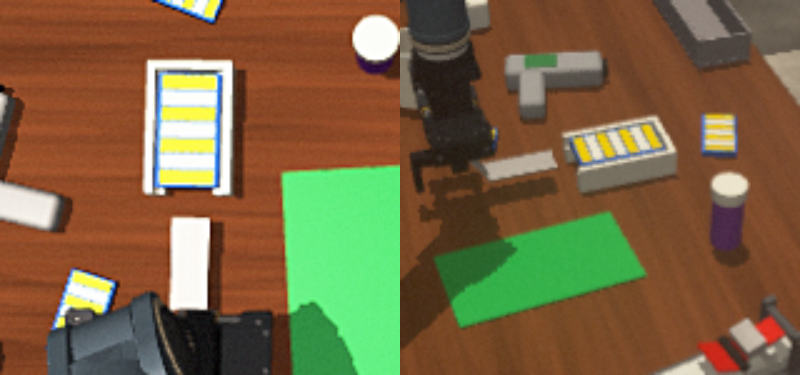

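Call:
apply_moves([
  [[-2, 5, -12, 0, 0.003, 0.007, 1], [0, 0, -8, 0, 0, 0, 1], [0, 0, 0, 0, 0, 0, 1], [0, 0, 0, 0, 0, 0, 1]],
])

```text
clock: 6.4
ee_pos: [0.4218, 0.1954, 0.037]
tool_rot: [[-1.0, -0.007, 0.003], [-0.007, 1.0, 0.004], [-0.003, 0.004, -1.0]]
wrist_force: [0.0, 0.6, -0.8]
opening: 0.0176
```

Call:
apply_moves([
  [[0, -1, -3, -0.003, 0.003, 0, 1], [8, 0, 0, 0, 0, 0, 1], [12, 0, 0, 0, 0, 0, 1], [12, 0, 0, 0, 0, 0, 1], [0, 0, 0, 0, 0, 0, 1]],
])

```text
clock: 6.82
ee_pos: [0.4572, 0.1943, 0.0338]
tool_rot: [[-1.0, -0.008, 0.001], [-0.008, 1.0, 0.001], [-0.001, 0.001, -1.0]]
wrist_force: [0.9, 0.5, -0.8]
opening: 0.0175
```

Call:
apply_moves([
  [[12, 0, 0, 0, 0, 0, 1], [12, 0, 0, 0, 0, 0, 1], [12, 0, 0, 0, 0, 0, 1], [10, 0, 0, 0, 0, 0, 1], [0, 0, 0, 0, 0, 0, 1]],
])

```text
clock: 7.23
ee_pos: [0.5082, 0.1938, 0.0341]
tool_rot: [[-1.0, -0.007, 0.002], [-0.007, 1.0, 0.001], [-0.002, 0.001, -1.0]]
wrist_force: [0.5, 0.3, -2.2]
opening: 0.0177
```

Call:
apply_moves([
  [[10, 0, 0, 0, 0, 0, 1], [10, 0, 0, 0, 0, 0, 1], [8, 0, 0, 0, 0, 0, 1], [4, 0, 0, 0, 0, 0, 1], [0, 0, 0, 0, 0, 0, 1]],
])

```text
clock: 7.65
ee_pos: [0.5411, 0.1934, 0.0336]
tool_rot: [[-1.0, -0.006, -0.001], [-0.006, 1.0, 0.001], [0.001, 0.001, -1.0]]
wrist_force: [0.7, -0.3, -1.6]
opening: 0.0175
```

```bash
cat > l2.py <<'E'
from h import *
import sys
s=ctrl.read_state();print(s['clock'],s['ee_pos'],s['wrist_force'],s['torque'])
a,b=eval(sys.argv[1]);zr=eval(sys.argv[2])
for c in ['top','side']:
    S=snap(c);X=cloud(S);z=X[...,2];hsv=cv2.cvtColor(S[0],cv2.COLOR_RGB2HSV);H=hsv[...,0];Sa=hsv[...,1]
    m=(z>zr[0])&(z<zr[1])&(Sa>90)&(((H>18)&(H<35))|((H>95)&(H<125)))&(X[...,0]>a[0])&(X[...,0]<a[1])&(X[...,1]>b[0])&(X[...,1]<b[1])
    P=X[m]
    if len(P)>20:
        rect(c+' case',P); A=np.c_[P[:,:2]-P[:,:2].mean(0),np.ones(len(P))];k=np.abs(P[:,2]-np.median(P[:,2]))<.008
        print('plane',np.linalg.lstsq(A[k],P[k,2],rcond=None)[0].round(4))
    u=proj([[sum(a)/2,sum(b)/2,.03]],S)[0].astype(int);u=np.clip(u,[110,90],[450,330])
    save('c_'+c+'.png',cv2.resize(S[0][u[1]-75:u[1]+75,u[0]-80:u[0]+80],(400,375),interpolation=cv2.INTER_CUBIC))
if len(sys.argv)>3: cv2.imwrite('pics/'+sys.argv[3],np.hstack([cv2.imread('pics/c_top.png'),cv2.imread('pics/c_side.png')]))
E
python3 l2.py "(.56,.72),(.13,.26)" "(.03,.05)"
```

```text
7.65 [0.54114841 0.19339592 0.03361438] [ 0.745403   -0.26375568 -1.6034752 ] [ 0.03508885  0.01407747 -0.00692119]
top case 446 [646.3 194.3  65.6 110.1  89.9] mean [0.6545 0.1904 0.0383] pca 15.17 z [0.0344 0.0381 0.0424]
plane [-0.0018  0.0152  0.0383]
side case 179 [643.3 194.6 120.6  71.7   5.7] mean [0.6518 0.1892 0.0385] pca 10.32 z [0.035  0.0387 0.0412]
plane [-0.0085 -0.0049  0.0385]
```

Call:
apply_moves([
  [[1, 0, 5, 0, 0, 0, 1], [0, 0, 3, 0, 0, 0, 1], [0, 0, 3, 0, 0, 0, 1], [0, 0, 3, 0, 0, 0, 1], [0, 0, 3, 0, 0, 0, 1]],
])

```text
clock: 8.17
ee_pos: [0.5377, 0.1933, 0.051]
tool_rot: [[-1.0, -0.008, -0.007], [-0.008, 1.0, -0.001], [0.007, -0.001, -1.0]]
wrist_force: [-0.3, 0.5, -2.6]
opening: 0.0177
```

```bash
python3 l2.py "(.56,.72),(.13,.26)" "(.03,.065)" v4.png
```

```text
8.1667 [0.53766069 0.19330934 0.05104653] [-0.31460719  0.4880165  -2.64585137] [-0.00314124  0.19929889 -0.0044273 ]
top case 434 [6.442e+02 1.957e+02 1.122e+02 6.900e+01 1.000e-01] mean [0.6533 0.1906 0.0434] pca 15.64 z [0.0395 0.0435 0.0475]
plane [-0.0186 -0.0041  0.0435]
side case 215 [643.9 192.6  69.2 117.9  88.8] mean [0.6434 0.1854 0.0444] pca 6.78 z [0.0404 0.0446 0.048 ]
plane [0.0007 0.02   0.0444]
```

View pics/v4.png

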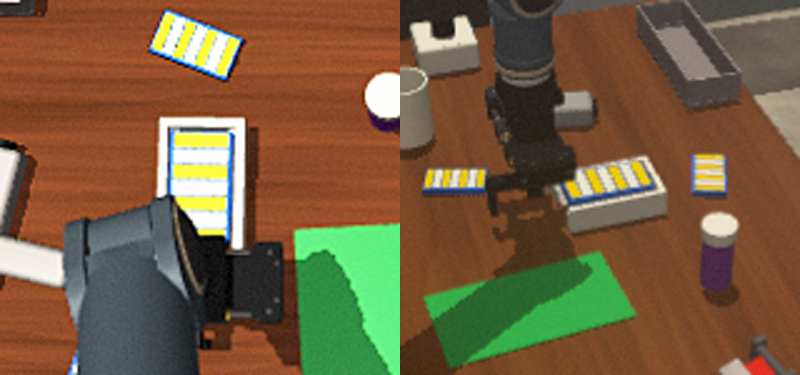

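The case is riding level on the blade, about 6 mm up and still inside the walls. I'll continue the lift.

Call:
apply_moves([
  [[1, 0, 4, 0, -0.003, 0, 1], [0, 0, 5, 0, 0, 0, 1], [0, 0, 5, 0, 0, 0, 1], [0, 0, 5, 0, 0, 0, 1], [0, 0, 5, 0, 0, 0, 1]],
])

```text
clock: 8.68
ee_pos: [0.5375, 0.1929, 0.0761]
tool_rot: [[-1.0, -0.008, -0.006], [-0.008, 1.0, -0.002], [0.006, -0.002, -1.0]]
wrist_force: [-0.4, -0.3, -2.7]
opening: 0.0178
```

Call:
apply_moves([
  [[1, 0, 5, 0, 0, 0, 1], [0, 0, 5, 0, 0, 0, 1], [0, 0, 5, 0, 0, 0, 1], [0, 0, 3, 0, 0, 0, 1], [0, 0, 0, 0, 0, 0, 1]],
])

```text
clock: 9.1
ee_pos: [0.5397, 0.1932, 0.098]
tool_rot: [[-1.0, -0.008, -0.003], [-0.008, 1.0, -0.0], [0.003, -0.0, -1.0]]
wrist_force: [-0.2, 0.1, -2.5]
opening: 0.0175
```

```bash
python3 l2.py "(.56,.72),(.13,.26)" "(.05,.11)"
```

```text
9.1 [0.5396897  0.19319712 0.09796173] [-0.18960304  0.08284422 -2.54331207] [ 0.04769385  0.19443969 -0.00402895]
top case 514 [643.4 194.6 116.4  66.6   1.4] mean [0.6566 0.1907 0.0907] pca 12.01 z [0.087  0.0908 0.0943]
plane [-0.0157 -0.0013  0.0908]
side case 256 [6.457e+02 1.916e+02 1.190e+02 6.630e+01 2.000e-01] mean [0.6464 0.1819 0.0899] pca 4.53 z [0.0837 0.0905 0.0937]
plane [-0.0072  0.052   0.09  ]
```

Call:
apply_moves([
  [[-6, -5, 0, 0, 0, 0.006, 1], [-10, -10, 0, 0, 0, 0.006, 1], [-10, -15, 0, 0, 0, 0.006, 1], [-10, -18, 0, 0, 0, 0.006, 1], [-10, -18, 0, 0, 0, 0.006, 1]],
])

```text
clock: 9.62
ee_pos: [0.4907, 0.1288, 0.0956]
tool_rot: [[-0.999, -0.048, -0.005], [-0.048, 0.999, -0.0], [0.005, 0.0, -1.0]]
wrist_force: [-0.1, 0.4, -3.0]
opening: 0.0182
```

Call:
apply_moves([
  [[-10, -18, 0, 0, 0, 0.006, 1], [-10, -18, 0, 0, 0, 0.006, 1], [-8, -16, 0, 0, 0, 0.006, 1], [-5, -11, 0, 0, 0, 0.006, 1], [-2, -6, 0, 0, 0, 0.004, 1]],
])

```text
clock: 10.03
ee_pos: [0.4465, 0.0516, 0.0938]
tool_rot: [[-0.997, -0.076, -0.014], [-0.076, 0.997, -0.003], [0.014, -0.002, -1.0]]
wrist_force: [-0.5, 0.1, -2.7]
opening: 0.0176
```

Call:
apply_moves([
  [[0, -2, 0, 0, 0, 0, 1], [0, 0, 0, 0, 0, 0, 1]],
])

```text
clock: 10.2
ee_pos: [0.4451, 0.0477, 0.0936]
tool_rot: [[-0.997, -0.073, -0.015], [-0.073, 0.997, -0.004], [0.015, -0.003, -1.0]]
wrist_force: [-0.0, 0.3, -2.6]
opening: 0.0175
```

Call:
apply_moves([
  [[1, -8, 0, 0.002, -0.01, 0, 1], [1, -8, -4, 0.002, -0.008, 0, 1], [0, 0, -8, 0, 0, 0, 1], [0, 0, -10, 0, 0, 0, 1], [0, 0, -8, 0, 0, 0, 1]],
])

```text
clock: 10.62
ee_pos: [0.4506, 0.0322, 0.063]
tool_rot: [[-0.997, -0.076, 0.011], [-0.076, 0.997, 0.002], [-0.011, 0.001, -1.0]]
wrist_force: [-0.6, 0.1, -3.1]
opening: 0.0173
```

Call:
apply_moves([
  [[0, 0, -6, 0, 0, 0, 1], [0, 0, -4, 0, 0, 0, 1], [0, 0, 0, 0, 0, 0, 1]],
])

```text
clock: 10.87
ee_pos: [0.4494, 0.0326, 0.0494]
tool_rot: [[-0.997, -0.077, 0.007], [-0.077, 0.997, 0.001], [-0.007, 0.001, -1.0]]
wrist_force: [0.3, -0.1, -3.0]
opening: 0.0182
```

```bash
python3 l2.py "(.46,.65),(-.05,.12)" "(.03,.11)"
python3 - <<'E'
from h import *
S=snap('top');X=cloud(S);B=(X[...,0]>.6)&(X[...,0]<.66)&(X[...,1]>-.05)&(X[...,1]<.12)
E
```

```text
10.8667 [0.44938665 0.03260892 0.04943998] [ 0.25143586 -0.12768618 -2.96766802] [-0.00388771  0.1957157  -0.03949806]
top case 558 [550.6  41.8 118.6  64.4   3.7] mean [0.5506 0.0421 0.0438] pca 2.95 z [0.0396 0.0439 0.0475]
plane [-0.0006  0.0078  0.0438]
side case 310 [555.5  37.5 119.2  66.5   5.5] mean [0.56   0.0272 0.0425] pca 14.59 z [0.0347 0.0434 0.0469]
plane [-0.0021  0.0511  0.0432]
```

Call:
apply_moves([
  [[0, 0, -5, 0, 0, 0, 1], [0, 0, -6, 0, 0, 0, 1], [0, 0, -4, 0, 0, 0, 1], [0, 0, -2, 0, 0, 0, 1], [0, 0, 0, 0, 0, 0, 1]],
])

```text
clock: 11.43
ee_pos: [0.4515, 0.0331, 0.0331]
tool_rot: [[-0.997, -0.078, 0.012], [-0.078, 0.997, 0.003], [-0.013, 0.002, -1.0]]
wrist_force: [0.6, -0.2, -2.4]
opening: 0.0178
```

Call:
apply_moves([
  [[-1, 0, -2, 0, 0.005, 0, 1], [0, 0, -2, 0, 0, 0, 1], [0, 0, -1, 0, 0, 0, 1], [0, 0, 0, 0, 0, 0, 1]],
])

```text
clock: 11.77
ee_pos: [0.4505, 0.0331, 0.0275]
tool_rot: [[-0.997, -0.078, 0.007], [-0.078, 0.997, 0.003], [-0.007, 0.002, -1.0]]
wrist_force: [-0.3, -0.3, -2.4]
opening: 0.0176
```

Call:
apply_moves([
  [[0, 0, -1, 0, 0, 0, 1], [0, 0, -1, 0, 0, 0, 1], [0, 0, 0, 0, 0, 0, 1]],
])

```text
clock: 12.02
ee_pos: [0.4509, 0.0331, 0.0274]
tool_rot: [[-0.997, -0.077, 0.007], [-0.077, 0.997, 0.004], [-0.007, 0.003, -1.0]]
wrist_force: [0.3, -0.4, -3.1]
opening: 0.0177
```

Call:
apply_moves([
  [[0, 0, -2, 0, 0, 0, 1], [0, 0, -2, 0, 0, 0, 1], [0, 0, 0, 0, 0, 0, 1]],
])

```text
clock: 12.27
ee_pos: [0.4517, 0.0332, 0.0275]
tool_rot: [[-0.997, -0.077, 0.008], [-0.077, 0.997, 0.006], [-0.008, 0.005, -1.0]]
wrist_force: [-0.5, -0.2, -3.7]
opening: 0.0176
```

```bash
python3 l2.py "(.46,.65),(-.05,.12)" "(.01,.11)"
```

```text
12.2667 [0.45167127 0.03323145 0.02751413] [-0.54232133 -0.17911582 -3.73506048] [0.0200837  0.1516784  0.01851503]
top case 535 [552.7  42.3 118.8  64.2   3.8] mean [0.551  0.0424 0.0216] pca 3.37 z [0.0175 0.0215 0.0258]
plane [-0.0057  0.0088  0.0216]
side case 305 [544.8  26.6 163.2  85.   25.9] mean [0.5625 0.0285 0.0204] pca 15.7 z [0.0136 0.0208 0.0238]
plane [-0.0072  0.0598  0.0204]
```

Call:
apply_moves([
  [[0, 0, 0, 0, 0, 0, 0.2], [0, 0, 0, 0, 0, 0, -0.2], [0, 0, 0, 0, 0, 0, -0.4], [0, 0, 0, 0, 0, 0, -1], [0, 0, 0, 0, 0, 0, -1]],
])

```text
clock: 12.78
ee_pos: [0.4534, 0.0335, 0.0268]
tool_rot: [[-0.997, -0.077, 0.011], [-0.077, 0.997, 0.005], [-0.012, 0.004, -1.0]]
wrist_force: [-0.1, -0.0, -0.5]
opening: 0.0432
```

Call:
apply_moves([
  [[0, 0, 0, 0, 0, 0, -1], [0, 0, 0, 0, 0, 0, -1], [0, 0, 0, 0, 0, 0, -1]],
])

```text
clock: 13.03
ee_pos: [0.4538, 0.0336, 0.0267]
tool_rot: [[-0.997, -0.077, 0.012], [-0.077, 0.997, 0.005], [-0.012, 0.004, -1.0]]
wrist_force: [0.4, 0.2, 0.3]
opening: 0.0634
```

```bash
python3 l2.py "(.46,.65),(-.05,.12)" "(.01,.11)" v5.png
```

```text
13.0333 [0.45382988 0.03356143 0.02665905] [0.4046686  0.17030885 0.27665973] [0.08612382 0.03643844 0.01228045]
top case 546 [552.7  42.4 119.1  64.3   3.9] mean [0.5507 0.0423 0.0214] pca 3.51 z [0.0176 0.0213 0.0253]
plane [-0.0003  0.0014  0.0214]
side case 309 [541.2  24.1 169.8  88.9  26.5] mean [0.5601 0.0269 0.0212] pca 18.39 z [0.0128 0.0208 0.0248]
plane [0.0028 0.043  0.0203]
```

View pics/v5.png

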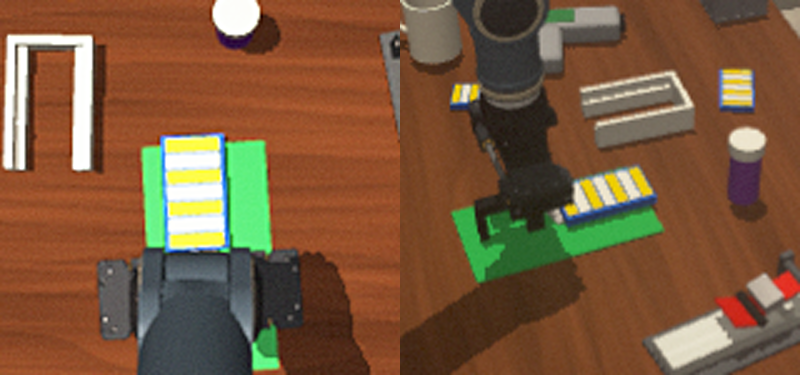

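Call:
apply_moves([
  [[0, 0, 20, 0, 0.01, 0, -1], [0, 0, 30, 0, 0, 0, -1], [0, 0, 30, 0, 0, 0, -1], [15, 1, 10, 0, 0, 0, -1], [25, 2, 0, 0, 0, 0, -1]],
])

```text
clock: 13.55
ee_pos: [0.4873, 0.0355, 0.1189]
tool_rot: [[-0.997, -0.077, -0.01], [-0.077, 0.997, 0.004], [0.009, 0.005, -1.0]]
wrist_force: [0.1, 0.6, 0.5]
opening: 0.0868
```

Call:
apply_moves([
  [[25, 2, 0, 0, 0, 0, -1], [5, 0, 0, 0, 0, 0, -1], [0, 0, 0, 0, 0, 0, -1]],
])

```text
clock: 13.8
ee_pos: [0.5233, 0.0383, 0.1214]
tool_rot: [[-0.997, -0.077, -0.002], [-0.077, 0.997, 0.005], [0.001, 0.005, -1.0]]
wrist_force: [-0.2, 0.5, -0.4]
opening: 0.0869
```

```bash
python3 l2.py "(.46,.65),(-.05,.12)" "(.01,.03)"
python3 - <<'E'
from h import *
S=snap('wrist');save('w.png',S[0]);X=cloud(S);z=X[...,2];hsv=cv2.cvtColor(S[0],cv2.COLOR_RGB2HSV);H=hsv[...,0]
m=(z>.015)&(z<.028)&(X[...,0]>.47)&(X[...,0]<.64)&(X[...,1]>-.02)&(X[...,1]<.1)
rect('w case',X[m])
m=(z>.045)&(z<.065)&(X[...,0]>.37)&(X[...,0]<.5)&(X[...,1]>-.02)&(X[...,1]<.1)
rect('w handle',X[m])
E
```

```text
13.8 [0.5233416  0.03829031 0.12143637] [-0.2358546   0.4623922  -0.37206381] [ 0.01014492  0.01374929 -0.00940961]
top case 37 [610.2  46.3  62.8   8.   88.4] mean [0.6085 0.042  0.0212] pca -87.89 z [0.0183 0.021  0.0238]
plane [-0.1633 -0.0223  0.0212]
side case 346 [557.8  38.6 119.9  69.4   2.6] mean [0.5557 0.0314 0.0201] pca 2.81 z [0.0134 0.0206 0.0244]
plane [0.0073 0.0477 0.0203]
w case 6732 [530.5  40.8 112.3  66.2   3.7] mean [0.5369 0.0411 0.0208] pca 3.65 z [0.0193 0.0208 0.0221]
w handle 2747 [428.   31.8  74.2  19.3   4.2] mean [0.4269 0.0316 0.0558] pca 4.41 z [0.0541 0.056  0.0572]
```

Call:
apply_moves([
  [[3, 2, -25, -0.005, 0, -0.011, -1], [0, 0, -25, 0, 0, 0, -1], [0, 0, -20, 0, 0, 0, -1], [0, 0, 0, 0, 0, 0, -1], [0, 0, 0, 0, 0, 0, -1]],
])

```text
clock: 14.37
ee_pos: [0.5185, 0.0397, 0.0491]
tool_rot: [[-0.998, -0.065, -0.008], [-0.065, 0.998, 0.001], [0.007, 0.001, -1.0]]
wrist_force: [0.6, -0.2, 0.9]
opening: 0.087
```

Call:
apply_moves([
  [[8, 1, -12, 0, -0.006, 0, -1], [0, 0, -12, 0, 0, 0, -1], [0, 0, -6, 0, 0, 0, -1], [0, 0, -3, 0, 0, 0, -1], [0, 0, 0, 0, 0, 0, -1]],
])

```text
clock: 14.78
ee_pos: [0.5256, 0.0405, 0.0179]
tool_rot: [[-0.998, -0.065, 0.0], [-0.065, 0.998, 0.002], [-0.0, 0.002, -1.0]]
wrist_force: [-0.4, 0.0, 0.0]
opening: 0.0872
```

Call:
apply_moves([
  [[1, 0, -5, 0, 0, 0, -1], [0, 0, -4, 0, 0, 0, -1], [0, 0, 0, 0, 0, 0, -1], [0, 0, 0, 0, 0, 0, -1]],
])

```text
clock: 15.12
ee_pos: [0.5271, 0.0405, 0.0094]
tool_rot: [[-0.998, -0.065, 0.002], [-0.065, 0.998, 0.002], [-0.002, 0.002, -1.0]]
wrist_force: [-0.5, -0.7, 1.9]
opening: 0.0871
```

Call:
apply_moves([
  [[0, 0, 0, 0, 0, 0, 1], [0, 0, 0, 0, 0, 0, 1], [0, 0, 0, 0, 0, 0, 1], [0, 0, 0, 0, 0, 0, 1], [0, 0, 0, 0, 0, 0, 1]],
])

```text
clock: 15.53
ee_pos: [0.5275, 0.0405, 0.01]
tool_rot: [[-0.998, -0.065, 0.003], [-0.065, 0.998, 0.002], [-0.003, 0.002, -1.0]]
wrist_force: [0.5, 0.5, -0.9]
opening: 0.0655
```

Call:
apply_moves([
  [[0, 0, 0, 0, 0, 0, 1], [0, 0, 0, 0, 0, 0, 1], [0, 0, 4, 0, 0, 0, 1], [0, 0, 8, 0, 0, 0, 1], [0, 0, 12, 0, 0, 0, 1]],
])

```text
clock: 15.95
ee_pos: [0.5247, 0.0402, 0.0328]
tool_rot: [[-0.998, -0.065, -0.004], [-0.065, 0.998, 0.001], [0.004, 0.001, -1.0]]
wrist_force: [-0.4, 0.7, -1.6]
opening: 0.066
```

Call:
apply_moves([
  [[0, 0, 15, 0, 0, 0, 1], [0, 0, 20, 0, 0, 0, 1], [0, 0, 15, 0, 0, 0, 1], [0, 0, 8, 0, 0, 0, 1], [0, 0, 0, 0, 0, 0, 1]],
])

```text
clock: 16.37
ee_pos: [0.5244, 0.0399, 0.0969]
tool_rot: [[-0.998, -0.064, -0.002], [-0.064, 0.998, 0.002], [0.002, 0.002, -1.0]]
wrist_force: [0.9, 0.0, -2.1]
opening: 0.0657
```

```bash
python3 l2.py "(.46,.65),(-.05,.12)" "(.06,.13)" v6.png
```

```text
16.3667 [0.52442101 0.03992952 0.09694339] [ 0.91208543  0.04441281 -2.08307137] [0.01260171 0.02933128 0.04263828]
top case 136 [593.4  45.6  34.4  61.    0.7] mean [0.6011 0.0442 0.1078] pca -87.68 z [0.1047 0.1079 0.1111]
plane [-0.0641 -0.001   0.1078]
side case 234 [554.2  33.3 118.9  79.3   2.7] mean [0.55   0.0215 0.1067] pca 1.63 z [0.0998 0.1065 0.116 ]
plane [-0.0092  0.0398  0.1059]
```

View pics/v6.png

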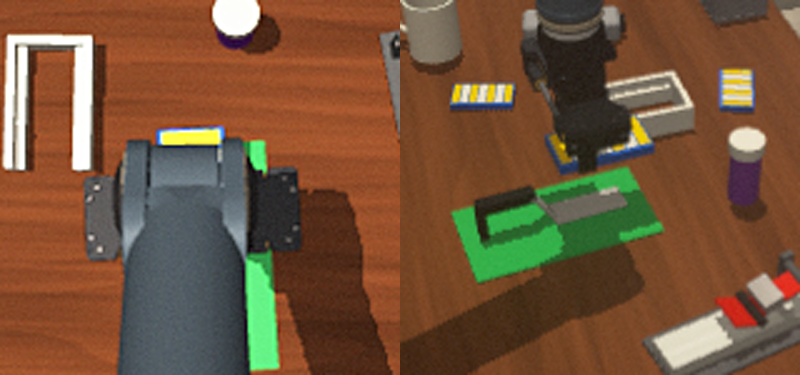

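Call:
apply_moves([
  [[0, -15, 0, 0, 0, 0.012, 1], [0, -28, 0, 0, 0, 0.014, 1], [0, -33, 0, 0, 0, 0.014, 1], [0, -33, 0, 0, 0, 0.014, 1], [0, -33, 0, 0, 0, 0.014, 1]],
])

```text
clock: 16.88
ee_pos: [0.5198, -0.0953, 0.09]
tool_rot: [[-0.988, -0.155, -0.015], [-0.155, 0.988, 0.006], [0.014, 0.008, -1.0]]
wrist_force: [0.8, -0.2, -0.9]
opening: 0.0656
```

Call:
apply_moves([
  [[0, -33, 0, 0, 0, 0.014, 1], [0, -33, 0, 0, 0, 0.014, 1], [0, -28, 0, 0, 0, 0.014, 1], [0, -15, 0, 0, 0, 0.01, 1], [0, 0, 0, 0, 0, 0, 1]],
])

```text
clock: 17.3
ee_pos: [0.5133, -0.2175, 0.0838]
tool_rot: [[-0.98, -0.199, -0.027], [-0.199, 0.98, 0.002], [0.026, 0.007, -1.0]]
wrist_force: [0.6, -0.9, -1.9]
opening: 0.0656
```

Call:
apply_moves([
  [[0, 0, 0, 0, 0, 0, 1], [0, 0, 0, 0, 0, 0, 1]],
])

```text
clock: 17.47
ee_pos: [0.5116, -0.2171, 0.0816]
tool_rot: [[-0.98, -0.196, -0.031], [-0.197, 0.98, 0.004], [0.03, 0.01, -1.0]]
wrist_force: [-0.2, 0.1, -2.5]
opening: 0.066
```

Call:
apply_moves([
  [[8, -10, 0, -0.004, -0.015, 0, 1], [8, -9, 0, 0, -0.015, 0, 1], [0, 0, 0, 0, 0, 0, 1], [0, 0, -5, 0, 0, 0, 1], [0, 0, 0, 0, 0, 0, 1]],
])

```text
clock: 17.88
ee_pos: [0.5305, -0.2316, 0.0751]
tool_rot: [[-0.979, -0.205, 0.001], [-0.205, 0.979, 0.003], [-0.001, 0.002, -1.0]]
wrist_force: [-1.2, -0.8, -1.9]
opening: 0.0659
```

```bash
python3 l2.py "(.48,.64),(-.31,-.15)" "(.06,.13)" v7.png
python3 - <<'E'
from h import *
for c in ['top','side','wrist']:
    S=snap(c);X=cloud(S);z=X[...,2];hsv=cv2.cvtColor(S[0],cv2.COLOR_RGB2HSV);H,Sa,V=[hsv[...,i] for i in range(3)]
    B=lambda a,b:(X[...,0]>a[0])&(X[...,0]<a[1])&(X[...,1]>b[0])&(X[...,1]<b[1])
    for n,m in [('base',(z>.018)&(z<.029)&(Sa<60)&B((.5,.78),(-.32,-.12))),('foot',(z>.002)&(z<.01)&(Sa<60)&B((.5,.78),(-.32,-.12))),('red',(Sa>150)&((H<6)|(H>174))&(z>.03)&B((.5,.8),(-.34,-.1)))]:
        if m.sum()>20: rect(c+n,X[m])
E
```

```text
17.8833 [ 0.53050763 -0.23157149  0.07508632] [-1.21946256 -0.80166119 -1.87230682] [0.05220311 0.08807623 0.02116087]
top case 369 [ 562.5 -223.7  106.1   67.4   10.8] mean [ 0.5814 -0.2169  0.0862] pca -2.48 z [0.0825 0.0862 0.09  ]
plane [-0.0078  0.002   0.0862]
side case 194 [ 558.1 -224.3  118.5   73.7   12.6] mean [ 0.5203 -0.2348  0.0876] pca 32.87 z [0.0798 0.0862 0.1025]
plane [-0.008   0.0316  0.0859]
topbase 95 [ 676.4 -186.5   59.2  102.2   70.2] mean [ 0.6773 -0.1871  0.0236] pca 5.8 z [0.0189 0.0238 0.0276]
topfoot 499 [ 653.5 -210.9  166.4   85.1   11.2] mean [ 0.6585 -0.1949  0.0056] pca -5.85 z [0.0026 0.0055 0.0088]
topred 304 [ 664.3 -206.8   92.    45.8   14.9] mean [ 0.6591 -0.2102  0.0465] pca 11.3 z [0.0371 0.0466 0.0553]
sidebase 420 [ 639.6 -226.6  185.2   38.1    7.9] mean [ 0.6264 -0.2318  0.0234] pca 9.86 z [0.02   0.0235 0.0268]
sidefoot 405 [ 638.2 -210.   196.5  104.2   14.5] mean [ 0.6345 -0.2467  0.0054] pca 9.0 z [0.0027 0.0052 0.0088]
sidered 156 [ 665.4 -208.1  112.1   45.    20. ] mean [ 0.6742 -0.2112  0.0474] pca 22.45 z [0.0373 0.0484 0.0559]
```

View pics/v7.png

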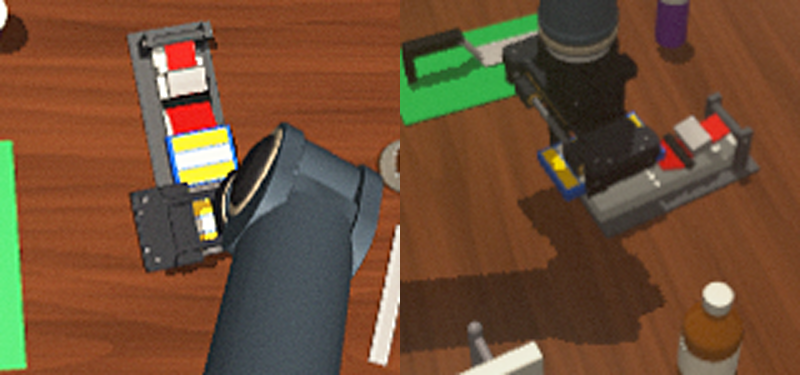

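Call:
apply_moves([
  [[-4, -5, -8, 0, 0, -0.01, 1], [0, 0, -12, 0, 0, 0, 1], [0, 0, -10, 0, 0, 0, 1], [0, 0, -4, 0, 0, 0, 1], [0, 0, 0, 0, 0, 0, 1]],
])

```text
clock: 18.55
ee_pos: [0.5256, -0.2374, 0.0385]
tool_rot: [[-0.981, -0.193, 0.002], [-0.193, 0.981, 0.002], [-0.002, 0.002, -1.0]]
wrist_force: [-0.5, 0.1, -1.9]
opening: 0.0655
```

Call:
apply_moves([
  [[0, 0, -4, 0, 0, 0, 1], [0, 0, -4, 0, 0, 0, 1], [0, 0, -2, 0, 0, 0, 1], [0, 0, 0, 0, 0, 0, 1]],
])

```text
clock: 18.88
ee_pos: [0.5254, -0.2374, 0.027]
tool_rot: [[-0.981, -0.193, 0.0], [-0.193, 0.981, 0.003], [-0.001, 0.002, -1.0]]
wrist_force: [0.2, 0.0, 1.3]
opening: 0.0655
```

Call:
apply_moves([
  [[0, 0, -2, 0, 0, 0, 1], [0, 0, 0, 0, 0, 0, 1]],
])

```text
clock: 19.05
ee_pos: [0.5254, -0.2374, 0.0268]
tool_rot: [[-0.981, -0.193, 0.001], [-0.193, 0.981, 0.003], [-0.001, 0.003, -1.0]]
wrist_force: [0.5, 0.1, -2.0]
opening: 0.0652
```

Call:
apply_moves([
  [[5, 1, 0, 0, 0, 0, 1], [8, 1.6, 0, 0, 0, 0, 1], [8, 1.6, 0, 0, 0, 0, 1], [8, 1.6, 0, 0, 0, 0, 1], [0, 0, 0, 0, 0, 0, 1]],
])

```text
clock: 19.47
ee_pos: [0.5577, -0.231, 0.0269]
tool_rot: [[-0.981, -0.194, 0.002], [-0.194, 0.981, 0.003], [-0.002, 0.002, -1.0]]
wrist_force: [1.2, -0.1, 0.5]
opening: 0.0657
```

Call:
apply_moves([
  [[6, 1.2, 0, 0, 0, 0, 1], [6, 1.2, 0, 0, 0, 0, 1], [6, 1.2, 0, 0, 0, 0, 1], [4, 0.8, 0, 0, 0, 0, 1], [0, 0, 0, 0, 0, 0, 1]],
])

```text
clock: 19.88
ee_pos: [0.5622, -0.2306, 0.0274]
tool_rot: [[-0.981, -0.191, -0.038], [-0.191, 0.982, 0.006], [0.036, 0.013, -0.999]]
wrist_force: [2.2, 1.5, 1.0]
opening: 0.0657
```

```bash
python3 l2.py "(.54,.72),(-.28,-.14)" "(.03,.05)" v8.png
```

```text
19.8833 [ 0.56221798 -0.23063145  0.0273581 ] [2.16702465 1.45623764 1.02964829] [ 0.2809449  -0.61442552  0.07259125]
top case 181 [ 596.9 -221.3  101.6   66.     9.6] mean [ 0.6073 -0.2126  0.0385] pca -0.1 z [0.034  0.0385 0.043 ]
plane [-0.0169 -0.      0.0385]
side case 108 [ 552.1 -234.1   76.    34.2   76.1] mean [ 0.5492 -0.2409  0.0382] pca 86.39 z [0.0329 0.0384 0.0413]
plane [-0.0467  0.0245  0.0381]
```

View pics/v8.png

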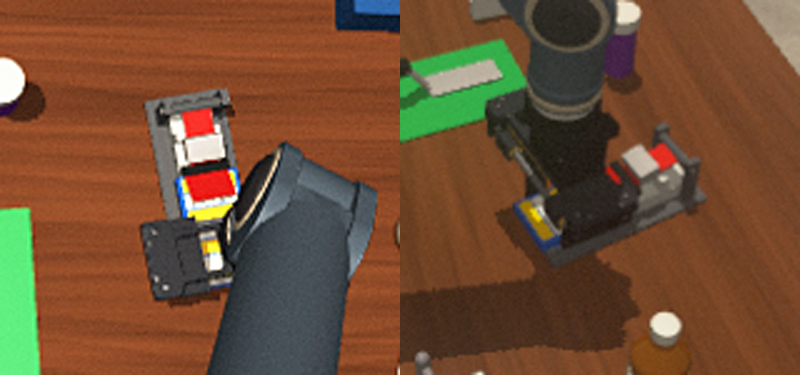

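Call:
apply_moves([
  [[10, 2, 0, -0.003, -0.02, 0, 1], [14, 2.8, 0, 0, -0.02, 0, 1], [14, 2.8, 0, 0, -0.01, 0, 1]],
])

```text
clock: 20.23
ee_pos: [0.5846, -0.2281, 0.0268]
tool_rot: [[-0.983, -0.184, -0.016], [-0.184, 0.983, 0.003], [0.016, 0.006, -1.0]]
wrist_force: [-3.9, -1.0, 2.1]
opening: 0.0658
```

Call:
apply_moves([
  [[9, 3, 0, 0, -0.01, 0.006, 1], [9, 2.5, 0, 0, -0.008, 0, 1], [5, 1, 0, 0, 0, 0, 1], [0, 0, 0, 0, 0, 0, 1]],
])

```text
clock: 20.57
ee_pos: [0.5989, -0.2245, 0.0268]
tool_rot: [[-0.982, -0.189, -0.019], [-0.189, 0.982, 0.003], [0.018, 0.007, -1.0]]
wrist_force: [2.0, 0.6, -1.2]
opening: 0.066
```

```bash
python3 l2.py "(.54,.72),(-.28,-.14)" "(.03,.05)"
```

```text
20.5667 [ 0.5988825  -0.22448817  0.02680024] [ 1.99041697  0.57783734 -1.22507564] [ 0.03614021 -0.4312909   0.02400741]
top case 106 [ 623.5 -216.6  118.7   65.9    8.6] mean [ 0.6398 -0.2023  0.0386] pca 8.55 z [0.0338 0.0384 0.0432]
plane [-0.0114  0.0029  0.0384]
side case 155 [ 583.6 -224.6   75.5   45.8   75. ] mean [ 0.5808 -0.2319  0.0371] pca -86.26 z [0.0319 0.0377 0.0405]
plane [0.0616 0.0308 0.0371]
```

Call:
apply_moves([
  [[6, 1.5, 0, 0, -0.012, 0.005, 1], [8, 1.6, 0, 0, -0.006, 0, 1], [8, 1.6, 0, 0, 0, 0, 1]],
])

```text
clock: 20.92
ee_pos: [0.5992, -0.2245, 0.0267]
tool_rot: [[-0.981, -0.187, -0.044], [-0.188, 0.982, 0.007], [0.042, 0.015, -0.999]]
wrist_force: [-17.2, -0.1, 13.7]
opening: 0.0654
```

Call:
apply_moves([
  [[0, 0, 1, 0, -0.03, 0, 1], [0, 0, 0, 0, -0.01, 0, 0.3], [0, 0, 0, 0, 0, 0, -0.2], [0, 0, 0, 0, 0, 0, -1], [0, 0, 0, 0, 0, 0, -1]],
])

```text
clock: 21.33
ee_pos: [0.6007, -0.2242, 0.027]
tool_rot: [[-0.982, -0.188, -0.0], [-0.188, 0.982, 0.007], [-0.001, 0.006, -1.0]]
wrist_force: [-0.3, 0.4, -0.0]
opening: 0.0725
```

Call:
apply_moves([
  [[0, 0, 0, 0, 0, 0, -1], [0, 0, 0, 0, 0, 0, -1], [0, 0, 0, 0, 0, 0, -1], [0, 0, 0, 0, 0, 0, -1]],
])

```text
clock: 21.67
ee_pos: [0.6053, -0.2224, 0.0274]
tool_rot: [[-0.982, -0.191, 0.006], [-0.191, 0.982, 0.006], [-0.007, 0.005, -1.0]]
wrist_force: [0.5, -0.0, 0.4]
opening: 0.0863
```

Next I'll retreat straight up, then move back clear to look.

Call:
apply_moves([
  [[0, 0, 20, -0.005, 0.005, 0, -1], [0, 0, 30, 0, 0, 0, -1], [0, 0, 40, 0, 0, 0, -1], [0, 0, 40, 0, 0, 0, -1], [-20, 20, 30, 0, 0, 0, -1]],
])

```text
clock: 22.08
ee_pos: [0.5821, -0.2028, 0.1837]
tool_rot: [[-0.982, -0.189, -0.013], [-0.189, 0.982, 0.003], [0.013, 0.005, -1.0]]
wrist_force: [0.7, -0.3, 0.9]
opening: 0.0871
```

Call:
apply_moves([
  [[-20, 40, 10, 0, 0, 0, -1], [-20, 35, 0, 0, 0, 0, -1], [-20, 35, 0, 0, 0, 0, -1], [-20, 35, 0, 0, 0, 0, -1], [0, 0, 0, 0, 0, 0, -1]],
])

```text
clock: 22.5
ee_pos: [0.5019, -0.0538, 0.2044]
tool_rot: [[-0.983, -0.186, 0.006], [-0.186, 0.983, 0.001], [-0.007, 0.0, -1.0]]
wrist_force: [-0.6, 0.5, -0.3]
opening: 0.087
```

```bash
python3 l2.py "(.54,.70),(-.28,-.14)" "(.03,.047)" v9.png
python3 - <<'E'
from h import *
for c in ['top','side']:
    S=snap(c);X=cloud(S);z=X[...,2];hsv=cv2.cvtColor(S[0],cv2.COLOR_RGB2HSV);H,Sa,V=[hsv[...,i] for i in range(3)]
    B=lambda a,b:(X[...,0]>a[0])&(X[...,0]<a[1])&(X[...,1]>b[0])&(X[...,1]<b[1])
    for n,m in [('base',(z>.018)&(z<.029)&(Sa<60)&B((.5,.78),(-.32,-.12))),('foot',(z>.002)&(z<.01)&(Sa<60)&B((.5,.78),(-.32,-.12))),('allholder',(z>.015)&B((.5,.78),(-.32,-.12))),('post',(z>.055)&(V<130)&(Sa<70)&B((.69,.78),(-.32,-.12))),('arm',(z>.042)&(Sa>150)&((H<6)|(H>174))&B((.5,.8),(-.34,-.1))),('blade',(z<.015)&(z>.003)&(Sa<60)&(V>120)&B((.45,.62),(-.02,.09)))]:
        if m.sum()>20: rect(c+n,X[m])
E
```

```text
22.5 [ 0.50187339 -0.053778    0.20437527] [-0.57992449  0.50789732 -0.34785306] [0.08152059 0.03123282 0.00098271]
top case 449 [ 622.1 -219.2  119.5   68.1   10.7] mean [ 0.608  -0.2199  0.0384] pca 15.44 z [0.0339 0.0385 0.0428]
plane [ 0.001  -0.0046  0.0384]
side case 369 [ 626.9 -222.2  120.7   66.    10.1] mean [ 0.6137 -0.2354  0.0373] pca -5.81 z [0.0328 0.0377 0.0406]
plane [0.0033 0.0406 0.0373]
topbase 200 [ 628.9 -201.5  191.3   48.5   19.9] mean [ 0.59   -0.2163  0.024 ] pca 18.43 z [0.02   0.0239 0.0282]
topfoot 411 [ 638.  -214.4  198.6   85.9   11.6] mean [ 0.6541 -0.1952  0.0054] pca 16.12 z [0.0026 0.0052 0.0088]
topallholder 1826 [ 614.5 -190.9  211.5  127.2   10.6] mean [ 0.6276 -0.2103  0.0584] pca 3.29 z [0.0233 0.0415 0.3155]
toppost 112 [ 715.8 -198.3   15.1   68.2   10.7] mean [ 0.7148 -0.199   0.0615] pca -79.42 z [0.0565 0.0615 0.0663]
toparm 313 [ 664.1 -209.5   93.4   45.1   11.2] mean [ 0.6577 -0.2106  0.0529] pca 11.64 z [0.0449 0.0531 0.0608]
topblade 291 [531.1  39.4  96.7  39.1   4.1] mean [0.5436 0.0448 0.007 ] pca -8.05 z [0.0037 0.0069 0.0108]
sidebase 219 [ 638.3 -230.3  190.5   60.5    2.1] mean [ 0.6085 -0.2295  0.0237] pca 6.48 z [0.0198 0.0237 0.0271]
sidefoot 345 [ 641.3 -202.4  202.2  110.    10.5] mean [ 0.6271 -0.2426  0.005 ] pca 3.66 z [0.0025 0.0048 0.0084]
sideallholder 1974 [ 610.4 -205.6  131.4  256.    75.6] mean [ 0.6151 -0.2054  0.1023] pca -20.03 z [0.0228 0.0431 0.3182]
sidepost 83 [ 718.1 -199.2   65.7   41.3   76.6] mean [ 0.7179 -0.2011  0.0614] pca -79.37 z [0.0558 0.0615 0.0667]
sidearm 172 [ 670.1 -208.5   98.8   47.8   12.6] mean [ 0.6634 -0.2098  0.0533] pca 11.67 z [0.0456 0.0538 0.0605]
sideblade 232 [534.8  38.6  95.4  40.5   7.2] mean [0.5349 0.0382 0.0071] pca 4.52 z [0.0041 0.0071 0.0104]
```

View pics/v9.png

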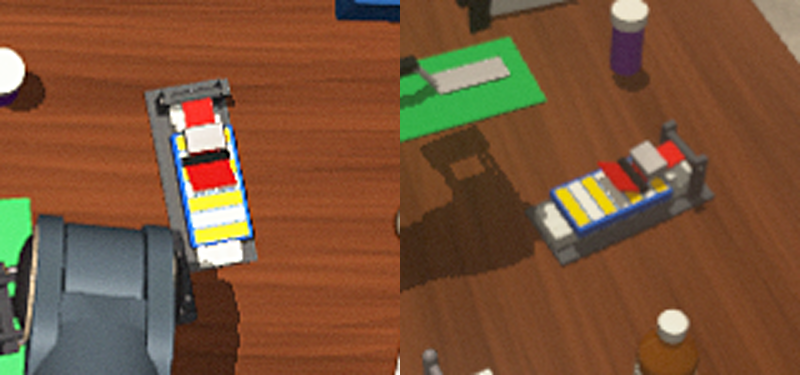

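```bash
python3 -c "
from bench import ctrl
print(ctrl.job_done(), ctrl.read_state()['clock'])"
```

```text
the job is handed in; nothing more can be done
the job is handed in; nothing more can be done
```

The job is done and handed in at about 22.7 s of robot time. I lifted the case out of the rack on the blade and laid the spatula back on the mat with the case on it. After letting go, I gripped the case by its sides and pushed it under the red arm.

**Case position:** Measured against the hinge posts, the case centre is at holder x ≈ +6 mm (top camera) and +8 mm (side camera). The stop puts it at +8 mm. Its top is at about 38 mm and level, so it lies flat on the base.

**Red arm:** The arm's red face reads about 6 mm higher than it did empty, which fits it resting on the case.

**Surroundings:** The spatula lies on the mat. Nothing else in view looked moved, and the gripper was open and clear at 0.2 m height.

**What did not go smoothly:**
- The first push stalled on the arm's lip until I used larger steps.
- The last push stalled at about 17 N. My first holder estimate put the case some 5 mm short of the stop there. The final measurement against the posts places it within about 2 mm of the stop.
- As I set the spatula down, the wrist force did not clearly show contact. I judged it from the case height and from the arm not going any lower.

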